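# Rebuild the drip baffle of the fume hood

### The arm

A 6-joint arm with a two-finger parallel gripper is mounted at the origin on the work surface. World frame = base frame: x ahead of the robot, y to its left, z up, the work surface at z = 0. Lengths are in mm, angles in rad, forces in N, time in s.
With the tool pointing down it reaches from about 275 to 750 mm from the base axis. Payload 10.2 kg.
Tool frame: the origin (TCP) lies midway between the tips of the shut fingers; the grasp point (between the pads) lies 19 mm behind it (ctrl.tcp_to_grasp is the z of the grasp point in the tool frame, in mm); z points along the fingers, y is the direction in which the jaws open and shut (so a half turn about z gives the same grasp; the last joint's range is limited). The gripper opens to 85 mm and grips with 20 to 120 N. Pads are 22 mm wide; open, the fingers measure 114 mm over their backs; the gripper's body (76 mm by 85 mm) begins 54 mm behind the grasp point. The pads swing forward as they close: fully open they stand 13 mm farther back than shut.
Start: joints at [-1.493, 0.313, 1.498, -0, 1.331, -0.223], TCP at [155.536, -501.438, 231.294] pointing down, gripper open.
Joint ranges: [-2.94, 2.94], [-0.97, 2.17], [0.19, 2.56], [-1.23, 4.37], [0.02, 3.11], [-2.88, 2.88]. Speed limits (rad/s): [2.39, 2.39, 3.01, 3.14, 3.14, 3.14].

### API

Orientations are given as a unit quaternion [w, x, y, z].
In Python, from rig import sensors, capture, order, ctrl gives the robot as it stands. The module is installed in compiled form; this text tells all that it offers.
- The arm moves only by the tool play_rows, never from a script. Its argument "deltas" is a list of rows, each a list of 7 numbers: the shift along the world's x, y, z in units of 40 mm (1.0 is 40 mm), then the turn, a rotation vector about the world's x, y, z in units of 6 degrees (1.0 is 6 degrees), then the opening, from -1 (shut) to 1 (fully open). A call has 1 to 8 rows; each row shifts and turns the commanded pose from where the row before left it; what a row does not reach is not made up. A row lasts 1/12 s, in which the tool goes at most 41.7 mm and 7.16 degrees, less where a joint would pass 70% of its speed; a pose out of reach is approached as far as the arm can. A call is refused whole if a number of a shift passes 1 or a number of a turn 1, either way. A call with a gripper value outside its range is refused whole. The fingers move at their own pace and stop on an object; "squeeze" is the grip in N (left out, the last holds). Time passes only in rows, so rows that do not move let the fingers close. It gives the time, the measured TCP pose, the force and the opening at its end, in the units of the state.
- sensors.sense(): the state, without advancing time (a new reading comes with each control period).
- capture(name): name is "scene" or "side" or "wrist"; returns a dict with "pixels" (384x512x3 uint8, red, green, blue), "z_map" (384x512 float32, mm along the optical axis (not along the pixel's ray), 0 where there is no reading), "fx", "fy", "cx", "cy" (pixels), "eye" and "rotation" of the camera in the world; the wrist camera has in their place "tool_from_camera" (4x4, takes a point from camera to tool coordinates, whose origin is the TCP and whose axes are the flange's). Camera axes: x right, y down, z forward; pixel columns grow to the right and rows downward; lengths in mm; the calibration is good to about 2 mm. A picture is of the moment at which its call begins: read the wrist's pose just before it.
- order.finish_job(): hands the job in, once; it reports no verdict.
The state is a dict: "time_s": time; "joints": joint angles; "dq": joint speeds; "tau": joint torques, N m; "eef_pos": TCP position; "ee_rot": TCP orientation; "force": force on the tool from outside, world axes, zero at the start; "wrist_torque": the same for the moment, N m; "grip_width": opening from 0.0 (shut) to 1.0 (fully open).
Only numpy, scipy, OpenCV 4.12 (cv2) and the standard library are available. Lean on these libraries where they do the work, as an engineer would, in place of code of your own. Each camera call takes 0.05 s, during which the arm holds its last target. There are 200 camera calls.

### The job

Put the fume hood's drip baffle back together on its steel base plate. Take the stray white vial off the plate and stand it upright on the bench, set the loose open-side-up trough flat on the plate midway between the two screwed-down troughs, then lay the two open-side-down covers over the two gaps so that each cover's flanges hang down inside the troughs on either side and rest on their floors, all five channels parallel with their ends lined up. Leave the other glassware and jars standing where they are.

Things in the scene. Friction and masses are not known exactly. Their poses are not given: they have to be found in the camera images.
- baffle: Fixed steel base plate, 140 mm (its x) by 250 mm (its y), 8 mm thick, flat on the bench; origin at the centre of its underside, z up. On it, open side up and running along x, two aluminium U-channel troughs are screwed down, centred at x = 0, y = +90 and -90 mm: each 120 mm long, 60 mm wide outside, 34 mm high, walls 4 mm. 120 mm of bare plate lies between them. Its place and yaw vary.
- seat (a point): Where the middle of the loose trough's underside belongs: on top of the plate (8 mm above the bench), midway between the fixed troughs, which leaves a gap of 30 mm on each side. Axes as the plate's; the trough runs along x.
- gap_left (a point): Where the middle of one cover's underside belongs: 45 mm along the plate's +y from its middle, 12 mm above the bench, the height of the trough floors on which the flange tips stand. The web then lies on the trough rims (42 mm above the bench), with 7 mm side play to the trough walls. Axes as the plate's; the cover runs along x.
- gap_right (a point): The same for the other cover, 45 mm along the plate's -y.
- trough: The loose trough: aluminium U-channel, 120 mm long (its x axis), 60 mm wide outside (y), 34 mm high (z), walls and web all 4 mm thick (52 mm inside), lying on the bench with its open side up. Origin at the centre of its underside (the web). About 0.16 kg; symmetric end for end.
- cover_a: A cover: aluminium U-channel, 120 mm long (its x axis), 60 mm wide outside (y), 34 mm high (z), walls and web all 4 mm thick (52 mm inside), lying on the bench open side down (web on top, standing on its two flange tips). Origin at the centre of its underside, in the plane of the flange tips. About 0.16 kg; symmetric end for end. It may go over either gap.
- cover_b: The other cover, identical to cover_a.
- vial: White plastic vial with a white cap, 28 mm in diameter, 60 mm high, standing on the bare middle of the base plate (8 mm above the bench) where the trough must go. Origin at the centre of its underside, z up. About 0.04 kg. Any free bench will do for it; fixed equipment stands only beyond x = 0.76 m and beyond 0.55 m to either side.
- vial_1: Bystander: small amber glass vial with a black cap, 26 mm in diameter, 58 mm high, standing among the loose channels; origin at the centre of its underside.
- vial_2: Bystander: another such vial, 26 mm in diameter, 58 mm high; origin at the centre of its underside.
- jar_1: Bystander: white jar, 48 mm in diameter, 62 mm high; origin at the centre of its underside.
- beaker: Bystander: glass beaker, 56 mm in diameter, 60 mm high; origin at the centre of its underside.
- jar_2: Bystander: amber jar, 44 mm in diameter, 55 mm high; origin at the centre of its underside.
- dish: Bystander: shallow glass dish, 90 mm in diameter, 16 mm high; origin at the centre of its underside.
There are look-alikes about, which are no part of the job. Leave any black or red look-alike of the trough alone.

How it is judged:
By the outcome, as a careful person would: the job done as asked, in the order asked, and still so for the second after the job is handed in, with the robot touching nothing.
It also fails if it takes over 72 s, if anything falls off the work surface, if the arm or the gripper's body presses on something with over 40 N, if the wrist force passes 120 N, or if a joint passes its speed limit or range.

## Working session

There is one attempt and no reset: what is moved stays moved. The work goes in short steps, Python scripts to look and compute and a tool call to move; the robot and the scene stay as the last step left them, time stands still between calls to the robot, and variables do not carry over. Pictures are saved under pics/ and viewed, about 8 in all and at most 12, crops included, and the job is handed in when it is done.

Besides the shell and the picture viewer there is one more tool, called after "Call:" as name(argument=value, ...) on one line, values as JSON. play_rows: Moves the arm, as the interface text tells. Its arguments: {"type":"object","properties":{"deltas":{"type":"array","items":{"type":"array","items":{"type":"number"}}},"squeeze":{"type":"number"}},"required":["deltas"]}

```bash
mkdir -p pics; cat > h.py <<'E'
import numpy as np,cv2
from rig import sensors,capture,order,ctrl
from scipy.spatial.transform import Rotation as R
def snap(n):
    s=sensors.sense(); c=capture(n)
    if 'eye' in c: Rm=np.array(c['rotation']); t=np.array(c['eye'])
    else:
        q=s['ee_rot']; T=np.eye(4); T[:3,:3]=R.from_quat([q[1],q[2],q[3],q[0]]).as_matrix(); T[:3,3]=s['eef_pos']
        M=T@np.array(c['tool_from_camera']); Rm=M[:3,:3]; t=M[:3,3]
    z=c['z_map']; v,u=np.mgrid[:z.shape[0],:z.shape[1]]
    P=np.stack([(u-c['cx'])/c['fx']*z,(v-c['cy'])/c['fy']*z,z],-1)@Rm.T+t
    P[z==0]=np.nan
    return c['pixels'],P,Rm,t,c
def save(img,fn,k=1.5): cv2.imwrite('pics/'+fn,cv2.resize(img[:,:,::-1],None,fx=k,fy=k,interpolation=cv2.INTER_CUBIC))
E
python3 - <<'E'
from h import *
for n in('scene','side'):
    p,P,Rm,t,c=snap(n); save(p,n+'.png'); np.savez(n+'.npz',p=p,P=P); print(n,np.shape(Rm),t,c['fx'])
print(sensors.sense())
E
```

```text
Traceback (most recent call last):
  File "h.py", line 11, in snap
    P=np.stack([(u-c['cx'])/c['fx']*z,(v-c['cy'])/c['fy']*z,z],-1)@Rm.T+t
      ~~~~~~~~~~~~~~~~~~~~~~~~~~~~~~~~~~~~~~~~~~~~~~~~~~~~~~~~~~~~^~~~~
ValueError: matmul: Input operand 1 has a mismatch in its core dimension 0, with gufunc signature (n?,k),(k,m?)->(n?,m?) (size 4 is different from 3)
```

Rotation is a quaternion.

```bash
sed -i "s/Rm=np.array(c\['rotation'\]);/Rm=R.from_quat(np.roll(c['rotation'],-1)).as_matrix();/" h.py
python3 - <<'E'
from h import *
for n in('scene','side'):
    p,P,Rm,t,c=snap(n); save(p,n+'.png'); np.savez(n+'.npz',p=p,P=P); print(n,t,c['fx'])
    print(np.round([P[300,256],P[200,256],P[200,100],P[200,400]]))
print(sensors.sense())
E
```

```text
scene [827.72711361 356.74143009 863.0991679 ] 388.86802427675383
[[ 670.  117.   -1.]
 [ 516. -104.   -3.]
 [ 856. -319.   26.]
 [ 209.  114.    1.]]
side [443.94670104 585.65464877 626.51985702] 358.5425022271528
[[492. 215.  26.]
 [527. -50.  34.]
 [928. -34.   0.]
 [251.  90. 196.]]
{'time_s': 0.15, 'joints': array([-1.49342202e+00,  3.13302094e-01,  1.49823857e+00, -5.56665329e-06,
        1.33099369e+00, -2.23426805e-01]), 'dq': array([-0.00227896, -0.00101203, -0.00398711, -0.00099608, -0.0007817 ,
        0.00014094]), 'tau': array([ 8.21270769e-04, -4.12366068e+01, -2.59798104e+01, -2.16431422e-04,
        3.24573288e-03,  1.63272676e-05]), 'eef_pos': array([ 155.50879184, -501.24640163,  230.88549008]), 'ee_rot': array([-4.69791155e-04,  9.88710931e-01,  1.49834817e-01,  3.16576071e-05]), 'force': array([-0.01907701,  0.30704241, -1.28994264]), 'wrist_torque': array([ 0.01454647, -0.04501954, -0.01022884]), 'grip_width': 1.0004044608526321}
```

View pics/scene.png

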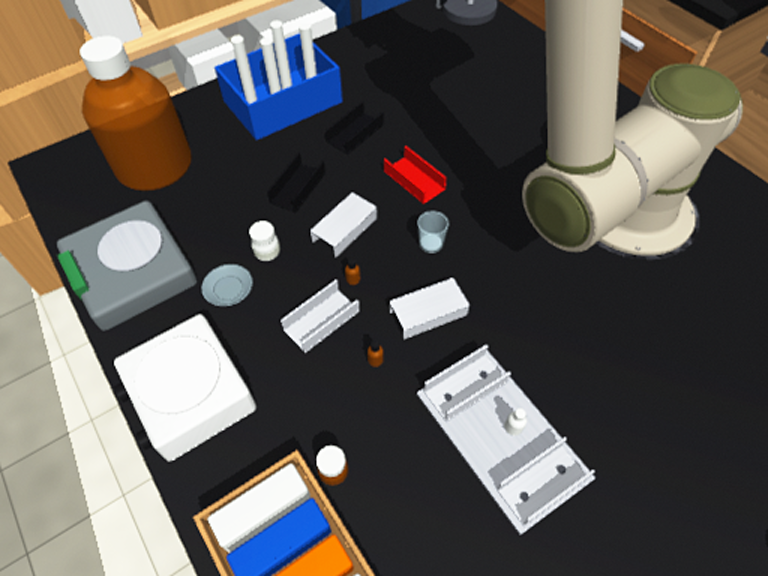

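Scene picture (1.5x): the loose silver trough is at (320,315), open side up. The covers are at (345,222) and (430,306). The plate is at (505,440) with the white vial at (516,420). Look-alikes are the red channel (415,173) and the black ones (297,180) and (355,127); the white jar (264,240) could be mistaken for the vial. Next I'll build a top-down map for measuring.

```bash
python3 - <<'E'
from h import *
from scipy import ndimage as nd
Q=[];C=[]
for n in('scene','side'):
    d=np.load(n+'.npz'); Q.append(d['P'].reshape(-1,3)); C.append(d['p'].reshape(-1,3))
Q=np.vstack(Q);C=np.vstack(C)
m=np.isfinite(Q[:,0])&(Q[:,2]<150)&(Q[:,2]>-15)&(Q[:,0]>100)&(Q[:,0]<760)&(abs(Q[:,1])<450)
Q=Q[m];C=C[m]
o=np.argsort(Q[:,2]);Q=Q[o];C=C[o]
# 1.2mm/px : row = (x top far) , col = y left
r=((760-Q[:,0])/1.2).astype(int);k=((450-Q[:,1])/1.2).astype(int)
im=np.zeros((552,752,3),np.uint8);im[:]=(60,0,60)
for dr in(0,1):
  for dk in(0,1): im[np.minimum(r+dr,551),np.minimum(k+dk,751)]=C
save(im,'top.png',1.0)
# clusters
g=np.zeros((552,752),bool);t=Q[:,2]>6;g[r[t],k[t]]=1
l,n=nd.label(nd.binary_dilation(g,iterations=2))
for i in range(1,n+1):
    s=(l[r,k]==i)&t
    if s.sum()<60: continue
    q=Q[s]; (c,sz,a)=cv2.minAreaRect(q[:,:2].astype(np.float32))
    print(i,s.sum(),'c',np.round(c,1),'sz',np.round(sz),'a',round(a,1),'ztop',round(np.percentile(q[:,2],95),1),C[s].mean(0).round())
E
```

```text
1 791 c [742.8 101.5] sz [34. 42.] a 0.1 ztop 56.1 [196. 176. 154.]
2 689 c [ 723.  -280.8] sz [92. 74.] a 89.9 ztop 16.9 [150. 170. 175.]
6 711 c [ 633.  -154.6] sz [123.  18.] a 5.3 ztop 34.5 [194. 196. 199.]
8 705 c [ 625.9 -101.5] sz [122.   8.] a 7.4 ztop 34.3 [202. 204. 207.]
11 719 c [ 634.4 -314.2] sz [47. 48.] a 54.3 ztop 63.3 [223. 224. 217.]
19 321 c [596.9 -11.9] sz [21. 28.] a 75.0 ztop 57.8 [100.  56.  15.]
26 14650 c [510.3 198.7] sz [251. 143.] a 88.7 ztop 41.6 [208. 210. 213.]
30 268 c [ 542.9 -433.3] sz [69. 14.] a 27.6 ztop 34.2 [21. 21. 23.]
34 1723 c [ 487.9 -276.5] sz [124.  66.] a 16.5 ztop 35.8 [219. 220. 223.]
36 281 c [ 539.5 -168.2] sz [22. 29.] a 79.7 ztop 57.9 [100.  55.  14.]
39 479 c [ 492.2 -399.5] sz [124.  11.] a 28.8 ztop 34.7 [22. 21. 23.]
42 2464 c [470.5 -37.7] sz [ 64. 124.] a 78.9 ztop 35.6 [225. 227. 229.]
56 927 c [ 373.9 -156.4] sz [57. 57.] a 16.1 ztop 59.9 [143. 162. 166.]
58 322 c [ 331.9 -303.6] sz [ 10. 122.] a 5.7 ztop 34.8 [163.  12.   8.]
70 113 c [292.1  23.9] sz [ 9. 88.] a 5.8 ztop 149.6 [85. 81. 68.]
73 375 c [ 279.  -309.4] sz [ 16. 123.] a 6.2 ztop 34.5 [159.  13.  10.]
79 189 c [107.7   3.6] sz [96. 15.] a 89.9 ztop 12.3 [209. 197. 172.]
```

View pics/top.png

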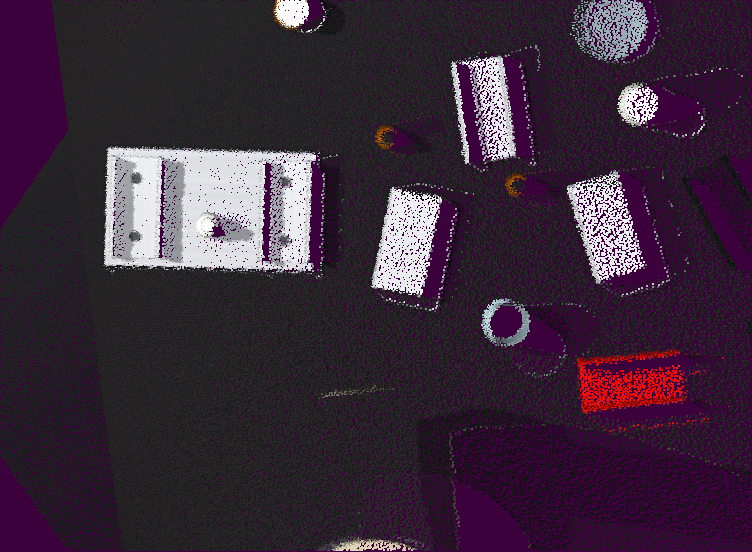

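The map (x=760-1.2·row, y=450-1.2·col) shows the plate at about (510,199), the trough at about (630,-128) and the covers at about (471,-38) and (488,-276). The vial is at about (494,204). Next, precise rectangle fits per camera, plus a close crop to check my choice.

```bash
cat >> h.py <<'E'
from scipy.optimize import minimize
def fit(P,c,yaw,L,W,z0,z1,pad=22,rim=False):
    """rectangle LxW at height z0..z1 near c: returns centre, yaw, extents"""
    q=P.reshape(-1,3); q=q[np.isfinite(q[:,0])&(q[:,2]>z0)&(q[:,2]<z1)]
    a=np.radians(yaw); best=None
    d=(q[:,:2]-c)@np.array([[np.cos(a),-np.sin(a)],[np.sin(a),np.cos(a)]])
    q=q[(abs(d[:,0])<L/2+pad)&(abs(d[:,1])<W/2+pad)]
    for y in np.arange(yaw-12,yaw+12,.2):
        a=np.radians(y); M=np.array([[np.cos(a),-np.sin(a)],[np.sin(a),np.cos(a)]])
        d=q[:,:2]@M; lo=np.percentile(d,1,0);hi=np.percentile(d,99,0)
        A=np.prod(hi-lo)
        if best is None or A<best[0]: best=(A,y,M@((lo+hi)/2),hi-lo)
    return len(q),np.round(best[1],1),np.round(best[2],1),np.round(best[3],1)
E
python3 - <<'E'
from h import *
for n in('scene','side'):
    P=np.load(n+'.npz')['P']; print(n)
    print('plate',fit(P,(510,199),0,140,250,3,13))
    print('fixed rims',fit(P,(510,199),0,120,240,38,46))
    print('fixL',fit(P,(512,289),0,120,60,38,46)); print('fixR',fit(P,(508,109),0,120,60,38,46))
    print('trough',fit(P,(629.5,-128),7,120,60,30,40))
    print('near',fit(P,(470.5,-37.7),-11,120,60,30,40)); print('far',fit(P,(488,-276.5),16.5,120,60,30,40))
    print('vial',fit(P,(494,204),0,28,28,55,75,12))
im=np.load('scene.npz')['p']; save(im[120:350,170:400],'crop.png',2.6)
E
```

```text
scene
plate (5552, np.float64(-1.8), array([512. , 202.2]), array([138.2, 238.9]))
fixed rims (479, np.float64(-2.0), array([511.6, 198.4]), array([116.6, 239.7]))
fixL (230, np.float64(-1.4), array([514.3, 288.4]), array([116.6,  59.9]))
fixR (198, np.float64(-2.0), array([508.9, 108.7]), array([117.1,  60.5]))
trough (182, np.float64(8.0), array([ 619.6, -131.6]), array([140.6,  61.9]))
near (968, np.float64(-11.6), array([472.1, -37.2]), array([118.1,  59.6]))
far (716, np.float64(16.1), array([ 490. , -277.4]), array([118. ,  60.4]))
vial (51, np.float64(-12.0), array([492.9, 202.4]), array([14. , 13.7]))
side
plate (5670, np.float64(-1.2), array([509. , 202.8]), array([137.8, 240.7]))
fixed rims (816, np.float64(-1.4), array([509. , 198.7]), array([116.7, 240.2]))
fixL (443, np.float64(-2.0), array([511.4, 288.5]), array([116.8,  60.7]))
fixR (305, np.float64(-1.4), array([506.2, 108.9]), array([116.7,  61.7]))
trough (192, np.float64(8.6), array([ 627.5, -130.9]), array([115.4,  63.8]))
near (929, np.float64(-12.0), array([468.5, -37.5]), array([117.7,  60.5]))
far (533, np.float64(17.7), array([ 486.7, -277.4]), array([117.4,  61.7]))
vial (76, np.float64(11.8), array([489.7, 202.6]), array([14.6, 14.3]))
```

View pics/crop.png

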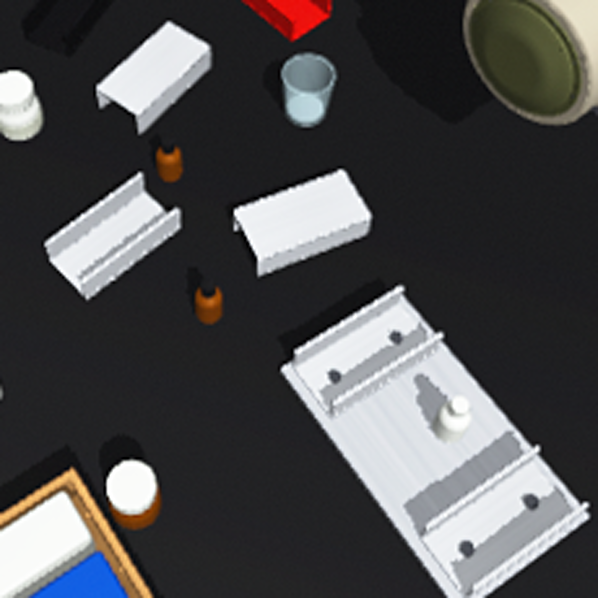

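Choice confirmed in the crop: silver open-up trough (112,240), covers (155,75) and (302,222), vial on the plate (455,415). The red and black channels stay. Now moving above the vial with the jaws along the plate's x.

Call:
play_rows(deltas=[[0.42,0.88,-0.126,0,0,0.6,0.3],[0.42,0.88,-0.126,0,0,0.6,0.3],[0.42,0.88,-0.126,0,0,0.6,0.3],[0.42,0.88,-0.126,0,0,0.6,0.3],[0.42,0.88,-0.126,0,0,0.6,0.3],[0.42,0.88,-0.126,0,0,0.6,0.3],[0.42,0.88,-0.126,0,0,0.6,0.3],[0.42,0.88,-0.126,0,0,0.6,0.3]], squeeze=30)

```text
time_s: 0.82
eef_pos: [290.2, -218.0, 190.7]
ee_rot: [0.0, 0.92, 0.392, 0.0]
force: [1.2, -0.6, 0.2]
grip_width: 0.648
```

Call:
play_rows(deltas=[[0.42,0.88,-0.126,0,0,0.6,0.3],[0.42,0.88,-0.126,0,0,0.6,0.3],[0.42,0.88,-0.126,0,0,0.6,0.3],[0.42,0.88,-0.126,0,0,0.6,0.3],[0.42,0.88,-0.126,0,0,0.6,0.3],[0.42,0.88,-0.126,0,0,0.6,0.3],[0.42,0.88,-0.126,0,0,0.6,0.3],[0.42,0.88,-0.126,0,0,0.6,0.3]])

```text
time_s: 1.48
eef_pos: [424.7, 63.9, 150.4]
ee_rot: [0.0, 0.793, 0.609, 0.0]
force: [1.0, -0.6, 0.5]
grip_width: 0.647
```

Call:
play_rows(deltas=[[0.42,0.88,-0.126,0,0,0.6,0.3],[0.42,0.88,-0.126,0,0,0.6,0.3],[0.42,0.88,-0.126,0,0,0.6,0.3],[0.42,0.88,-0.126,0,0,0.6,0.3],[0,0,0,0,0,0,0.3],[0,0,0,0,0,0,0.3],[0,0,0,0,0,0,0.3]])

```text
time_s: 2.07
eef_pos: [491.1, 202.2, 130.2]
ee_rot: [-0.0, 0.712, 0.702, -0.0]
force: [0.6, -0.2, -0.2]
grip_width: 0.647
```

```bash
cat >> h.py <<'E'
def pose():
    s=sensors.sense(); q=s['ee_rot']; M=R.from_quat(np.roll(q,-1)).as_matrix()
    print('t',round(s['time_s'],2),'tcp',np.round(s['eef_pos'],1),'yaw',round(np.degrees(np.arctan2(M[1,0],M[0,0])),1),'tilt',np.round(M[:2,2],3),'grip',round(s['grip_width']*85,1),'F',np.round(s['force'],1))
E
python3 - <<'E'
from h import *
pose()
p,P,Rm,t,c=snap('wrist'); save(p,'w1.png',1.2)
print(fit(P,(491.3,202.5),0,28,28,60,75,10)); print('rims',fit(P,(510,199),-1.6,120,240,38,46,8))
for n in('scene','side'):print(fit(np.load(n+'.npz')['P'],(629.5,-128),7,120,60,30,40,6))
E
```

```text
t 2.07 tcp [491.1 202.2 130.2] yaw 89.2 tilt [-0.001 -0.   ] grip 55.0 F [ 0.6 -0.2 -0.2]
(369, np.float64(-1.2), array([490.1, 202.1]), array([13.8, 13.8]))
rims (3787, np.float64(-2.2), array([507.9, 198.2]), array([115.2, 239.7]))
(179, np.float64(9.0), array([ 631.4, -130.3]), array([116.7,  61.8]))
(192, np.float64(8.6), array([ 627.5, -130.9]), array([115.4,  63.8]))
```

View pics/w1.png

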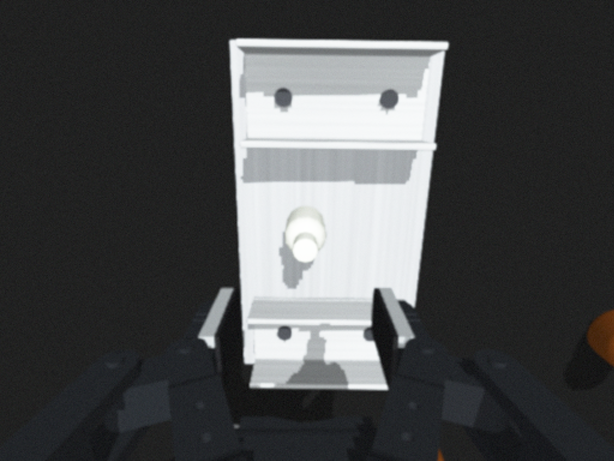

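The wrist view shows the vial between the jaw lines at (305,235). Wrist fits agree with the fixed cameras to within 2-3 mm. Grasping.

Call:
play_rows(deltas=[[0,0,-0.95,0,0,0,0.3],[0,0,-0.95,0,0,0,0.3],[0,0,-0.95,0,0,0,0.3],[0,0,0,0,0,0,-1],[0,0,0,0,0,0,-1],[0,0,0,0,0,0,-1],[0,0,0,0,0,0,-1],[0,0,0,0,0,0,-1]])

```text
time_s: 2.78
eef_pos: [492.7, 202.6, 18.7]
ee_rot: [0.001, 0.712, 0.702, 0.002]
force: [-0.3, 0.7, 0.2]
grip_width: 0.32
```

Call:
play_rows(deltas=[[0,0,0.5,0,0,0,-1],[0,0,0.8,0,0,0,-1],[0,0,0,0,0,0,-1]])

```text
time_s: 3.03
eef_pos: [494.5, 203.2, 74.6]
ee_rot: [0.003, 0.712, 0.702, 0.004]
force: [0.7, -0.5, 1.3]
grip_width: 0.315
```

```bash
python3 - <<'E'
from h import *
pose()
E
```

```text
t 3.03 tcp [494.5 203.2  74.6] yaw 89.2 tilt [0.01  0.002] grip 26.8 F [ 0.7 -0.5  1.3]
```

Call:
play_rows(deltas=[[-0.95,0,0,0,0,0,-1],[-0.95,0,0,0,0,0,-1],[-0.95,0,0,0,0,0,-1],[0,0,-0.5,0,0,0,-1],[0,0,-0.5,0,0,0,-1],[0,0,0,0,0,0,-1],[0,0,0,0,0,0,-1]])

```text
time_s: 3.62
eef_pos: [377.8, 202.6, 29.1]
ee_rot: [0.0, 0.712, 0.702, 0.0]
force: [0.6, 0.2, -0.3]
grip_width: 0.312
```

```bash
python3 - <<'E'
from h import *
pose()
P=snap('side')[1]
q=P.reshape(-1,3); q=q[(abs(q[:,0]-380)<16)&(abs(q[:,1]-203)<24)]; print(len(q),np.nanpercentile(q[:,2],[1,5,20,50]))
E
```

```text
t 3.62 tcp [377.8 202.6  29.1] yaw 89.2 tilt [0. 0.] grip 26.5 F [ 0.6  0.2 -0.3]
1333 [ -2.05837445  -0.84872133  32.70342426 111.4928142 ]
```

Call:
play_rows(deltas=[[0,0,-0.3,0,0,0,-1],[0,0,-0.17,0,0,0,-1],[0,0,0,0,0,0,-1],[0,0,0,0,0,0,-0.2],[0,0,0,0,0,0,0.3],[0,0,0,0,0,0,0.3],[0,0,0,0,0,0,0.3]])

```text
time_s: 4.25
eef_pos: [377.7, 202.6, 10.0]
ee_rot: [0.0, 0.712, 0.702, 0.0]
force: [-0.2, -1.3, 0.2]
grip_width: 0.647
```

Call:
play_rows(deltas=[[0,0,0.7,0,0,0,0.3],[0,0,0.9,0,0,0,0.3],[0,0,0.9,0,0,0,0.3],[0,0,0.5,0,0,0,1],[0,0,0,0,0,0,1],[0,0,0,0,0,0,1]])

```text
time_s: 4.75
eef_pos: [377.8, 202.7, 130.4]
ee_rot: [0.001, 0.712, 0.702, 0.001]
force: [0.8, 0.2, -0.2]
grip_width: 0.994
```

```bash
python3 - <<'E'
from h import *
pose()
p,P,*_=snap('side')
q=P.reshape(-1,3); k=(abs(q[:,0]-378)<30)&(abs(q[:,1]-203)<30)&(q[:,2]>8)&(q[:,2]<75); q=q[k]; print(len(q),np.round(np.nanpercentile(q[:,2],[5,50,99])),np.round(np.median(q,0)))
q=q[q[:,2]>50];print('cap',q.mean(0).round(1))
E
```

```text
t 4.75 tcp [377.8 202.7 130.4] yaw 89.2 tilt [0.002 0.   ] grip 84.5 F [ 0.8  0.2 -0.2]
305 [12. 38. 61.] [378. 210.  38.]
cap [377.8 204.6  58. ]
```

The vial stands upright at about (378,203). Now to the trough.

Call:
play_rows(deltas=[[0.45,-0.595,0,0,0,-0.957,1],[0.45,-0.595,0,0,0,-0.957,1],[0.45,-0.595,0,0,0,-0.957,1],[0.45,-0.595,0,0,0,-0.957,1],[0.45,-0.595,0,0,0,-0.957,1],[0.45,-0.595,0,0,0,-0.957,1],[0.45,-0.595,0,0,0,-0.957,1]])

```text
time_s: 5.38
eef_pos: [503.5, 34.7, 128.0]
ee_rot: [-0.001, 0.911, 0.413, -0.001]
force: [-0.6, -0.5, -0.4]
grip_width: 1.003
```

Call:
play_rows(deltas=[[0.45,-0.595,0,0,0,-0.957,1],[0.45,-0.595,0,0,0,-0.957,1],[0.45,-0.595,0,0,0,-0.957,1],[0.45,-0.595,0,0,0,-0.957,1],[0.45,-0.595,0,0,0,-0.957,1],[0.45,-0.595,0,0,0,-0.957,1],[0.45,-0.595,0,0,0,-0.957,1],[0,0,0,0,0,0,1]])

```text
time_s: 6.05
eef_pos: [630.6, -134.6, 127.0]
ee_rot: [-0.0, 0.997, 0.073, -0.001]
force: [-0.6, -0.4, 0.4]
grip_width: 0.999
```

Call:
play_rows(deltas=[[0,0,0,0,0,0,1],[0,0,0,0,0,0,1]])

```text
time_s: 6.22
eef_pos: [628.7, -130.0, 128.1]
ee_rot: [-0.001, 0.997, 0.078, -0.001]
force: [-0.3, 0.2, -0.3]
grip_width: 1.002
```

```bash
python3 - <<'E'
from h import *
pose()
p,P,Rm,t,c=snap('wrist'); save(p,'w2.png',1.2)
print(fit(P,(629.5,-130.5),8.8,120,60,28,40,8)); print('floor',fit(P,(629.5,-130.5),8.8,120,52,2,9,0))
E
```

```text
t 6.22 tcp [ 628.7 -130.   128.1] yaw 8.9 tilt [-0.003  0.001] grip 85.2 F [-0.3  0.2 -0.3]
(1564, np.float64(8.0), array([ 628.9, -130.8]), array([117.6,  59.7]))
floor (7231, np.float64(8.8), array([ 629.3, -130.6]), array([116.3,  50.8]))
```

View pics/w2.png

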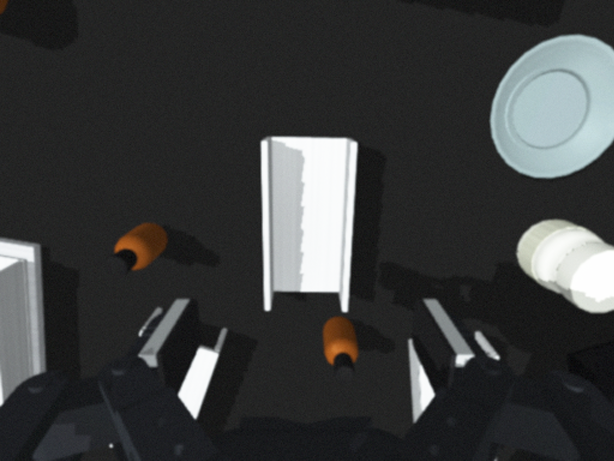

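The wrist view shows the trough centred at (309,220), parallel to the jaws, with vials at (140,247) and (340,340) clear of the fingers. Descending and gripping.

Call:
play_rows(deltas=[[0,0,-0.9,0,0,0,1],[0,0,-0.9,0,0,0,1],[0,0,-0.9,0,0,0,1],[0,0,-0.42,0,0,0,1],[0,0,0,0,0,0,1],[0,0,0,0,0,0,-1],[0,0,0,0,0,0,-1],[0,0,0,0,0,0,-1]], squeeze=40)

```text
time_s: 6.93
eef_pos: [630.7, -130.7, 7.3]
ee_rot: [0.001, 0.997, 0.077, 0.002]
force: [0.5, -0.3, 0.7]
grip_width: 0.696
```

Call:
play_rows(deltas=[[0,0,0,0,0,0,-1],[0,0,0,0,0,0,-1]])

```text
time_s: 7.1
eef_pos: [630.7, -130.8, 7.3]
ee_rot: [0.001, 0.997, 0.077, 0.002]
force: [-0.0, 1.6, 7.7]
grip_width: 0.696
```

```bash
python3 - <<'E'
from h import *
pose(); print(np.round(np.array(capture('wrist')['tool_from_camera'])[:3,3]))
E
```

```text
t 7.1 tcp [ 630.7 -130.8    7.3] yaw 8.9 tilt [ 0.004 -0.001] grip 59.2 F [-0.   1.6  7.7]
[  79.    0. -142.]
```

Call:
play_rows(deltas=[[0,0,0.5,0,0,0,-1],[0,0,0.8,0,0,0,-1],[0,0,0.8,0,0,0,-1],[0,0,0.4,0,0,0,-1],[0,0,0,0,0,0,-1]])

```text
time_s: 7.57
eef_pos: [631.4, -131.3, 110.1]
ee_rot: [0.002, 0.997, 0.077, 0.004]
force: [-0.0, 0.3, -1.8]
grip_width: 0.693
```

Call:
play_rows(deltas=[[-0.15,0.4,0,0,0,0,-1],[-0.3,0.8,0,0,0,-0.2,-1],[-0.3325,0.915,0,0,0,-0.2,-1],[-0.3325,0.915,0,0,0,-0.2,-1],[-0.3325,0.915,0,0,0,-0.2,-1],[-0.3325,0.915,0,0,0,-0.2,-1],[-0.3325,0.915,0,0,0,-0.2,-1],[-0.3325,0.915,0,0,0,-0.2,-1]])

```text
time_s: 8.23
eef_pos: [530.2, 138.5, 104.1]
ee_rot: [0.0, 1.0, 0.003, -0.001]
force: [0.8, -0.1, -1.8]
grip_width: 0.696
```

Call:
play_rows(deltas=[[-0.3,0.8,0,0,0,-0.2,-1],[-0.25,0.75,0,0,0,-0.2,-1],[0,0,0,0,0,-0.17,-1],[0,0,0,0,0,0,-1],[0,0,0,0,0,0,-1],[0,0,0,0,0,0,-1]])

```text
time_s: 8.73
eef_pos: [509.9, 198.0, 104.5]
ee_rot: [0.0, 1.0, -0.026, -0.0]
force: [-0.7, 0.1, -1.8]
grip_width: 0.694
```

```bash
python3 - <<'E'
from h import *
pose()
for n in('scene','side','wrist'):
    p,P,*_=snap(n)
    print(n,fit(P,(509.5,198.5),-1.7,120,60,100,142,10),'rims',fit(P,(510,199),-1.6,120,240,38,46,6))
save(p,'w3.png',1.2)
E
```

```text
t 8.73 tcp [509.9 198.  104.5] yaw -3.0 tilt [-0. -0.] grip 59.0 F [-0.7  0.1 -1.8]
scene (895, np.float64(-0.5), array([513.5, 199.5]), array([115. ,  69.1])) rims (396, np.float64(-1.2), array([512.9, 198.3]), array([115.8, 240.1]))
side (1820, np.float64(-3.1), array([507.7, 201.2]), array([118.1,  65. ])) rims (518, np.float64(-2.0), array([509. , 198.7]), array([116.2, 240.2]))
wrist (29063, np.float64(-2.1), array([509.2, 198.5]), array([116.6,  68.1])) rims (4217, np.float64(-1.0), array([510.1, 198.3]), array([116.2, 239.3]))
```

View pics/w3.png

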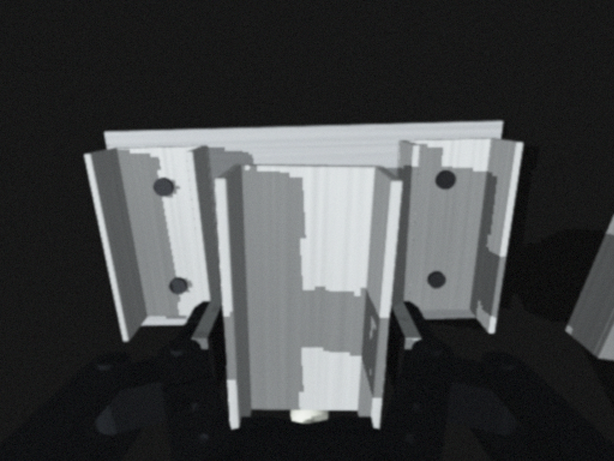

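The wrist view shows the trough held at (308,290) between the fixed troughs at (160,240) and (450,230), turned about 1.4° relative to them. I'll correct the yaw and lower it.

Call:
play_rows(deltas=[[0.03,0.01,-0.5,0,0,0.225,-1],[0,0,-0.7,0,0,0,-1],[0,0,-0.5,0,0,0,-1],[0,0,-0.3,0,0,0,-1],[0,0,0,0,0,0,-1],[0,0,0,0,0,0,-1]])

```text
time_s: 9.38
eef_pos: [511.1, 198.9, 24.9]
ee_rot: [0.0, 1.0, -0.015, -0.0]
force: [0.4, 0.3, -1.4]
grip_width: 0.695
```

```bash
python3 - <<'E'
from h import *
pose()
for n in('scene','side','wrist'):
    p,P,*_=snap(n)
    print(n,fit(P,(510,198.5),-1.7,120,60,46,60,1),'rims',fit(P,(510,199),-1.6,120,240,38,46,6))
E
```

```text
t 9.38 tcp [511.1 198.9  24.9] yaw -1.7 tilt [-0.001 -0.   ] grip 59.1 F [ 0.4  0.3 -1.4]
scene (138, np.float64(-2.1), array([511.9, 198.9]), array([117.5,  60.2])) rims (424, np.float64(-0.8), array([513.1, 198.5]), array([115.7, 240. ]))
side (294, np.float64(-2.1), array([509. , 199.1]), array([117.6,  60.3])) rims (800, np.float64(-1.2), array([509.3, 199.6]), array([117.4, 238.5]))
wrist (5429, np.float64(-2.5), array([520.9, 198.7]), array([97.3, 59.9])) rims (8564, np.float64(-1.6), array([511.8, 198.3]), array([114.5, 238.5]))
```

Call:
play_rows(deltas=[[0,0,-0.15,0,0,0,-1],[0,0,-0.085,0,0,0,-1],[0,0,0,0,0,0,-1],[0,0,0,0,0,0,0.5],[0,0,0,0,0,0,0.7],[0,0,0,0,0,0,0.7]])

```text
time_s: 10.03
eef_pos: [511.0, 199.4, 15.6]
ee_rot: [-0.0, 1.0, -0.014, 0.0]
force: [-0.3, 0.1, 0.4]
grip_width: 0.85
```

Call:
play_rows(deltas=[[0,0,0.5,0,0,0,0.7],[0,0,0.8,0,0,0,0.7],[0,0,0.8,0,0,0,1],[0,0,0.7,0,0,0,1],[0,0,0,0,0,0,1],[0,0,0,0,0,0,1]])

```text
time_s: 10.53
eef_pos: [511.5, 199.5, 128.8]
ee_rot: [-0.0, 1.0, -0.014, 0.002]
force: [-0.2, -0.2, -0.4]
grip_width: 1.004
```

```bash
python3 - <<'E'
from h import *
pose()
for n in('scene','side','wrist'):
    p,P,*_=snap(n)
    print(n,fit(P,(510,198.5),-1.7,120,60,36,48,8),'rims',fit(P,(510,199),-1.6,120,240,38,46,6),'R',fit(P,(508,108.8),-1.7,120,60,38,46,5),'L',fit(P,(512.5,288.6),-1.7,120,60,38,46,5),'near',fit(P,(470.3,-37.4),-11.8,120,60,30,40,5))
E
```

```text
t 10.53 tcp [511.5 199.5 128.8] yaw -1.6 tilt [0.003 0.   ] grip 85.3 F [-0.2 -0.2 -0.4]
scene (204, np.float64(-2.1), array([511.9, 199.4]), array([115.6,  60. ])) rims (595, np.float64(-2.2), array([512. , 198.5]), array([116.7, 239.4])) R (182, np.float64(-1.5), array([509.7, 108.5]), array([116.6,  60.6])) L (232, np.float64(-1.7), array([514.9, 288.3]), array([117.2,  59.8])) near (957, np.float64(-11.8), array([472.1, -37.5]), array([117.2,  59.7]))
side (381, np.float64(-2.7), array([508.6, 199.5]), array([117.6,  60.9])) rims (974, np.float64(-1.2), array([509.4, 198.9]), array([117.4, 239.7])) R (195, np.float64(-1.5), array([506.5, 108.8]), array([117.5,  60.8])) L (451, np.float64(-1.1), array([511.7, 288.5]), array([117.2,  60.8])) near (644, np.float64(-11.2), array([451.8, -34.1]), array([83.8, 60. ]))
wrist (1673, np.float64(-2.5), array([509.7, 199.3]), array([117.1,  59.7])) rims (5358, np.float64(-1.6), array([509.6, 198.3]), array([117. , 238.9])) R (1900, np.float64(-1.3), array([507.4, 108.6]), array([117.2,  60.1])) L (1862, np.float64(-1.5), array([511.9, 288.1]), array([117. ,  60.1])) near (1692, np.float64(-6.0), array([450.6, -15.5]), array([73.8, 29.3]))
```

The trough is seated within 1 mm of the middle. Next, the near cover.

Call:
play_rows(deltas=[[-0.147,-0.846,0,0,0,-0.243,1],[-0.147,-0.846,0,0,0,-0.243,1],[-0.147,-0.846,0,0,0,-0.243,1],[-0.147,-0.846,0,0,0,-0.243,1],[-0.147,-0.846,0,0,0,-0.243,1],[-0.147,-0.846,0,0,0,-0.243,1],[-0.147,-0.846,0,0,0,-0.243,1]])

```text
time_s: 11.27
eef_pos: [468.7, -38.9, 126.5]
ee_rot: [-0.0, 0.995, -0.104, -0.001]
force: [0.9, 0.1, 0.3]
grip_width: 1.0
```

Call:
play_rows(deltas=[[0,0,0,0,0,0,1],[0,0,0,0,0,0,1],[0,0,0,0,0,0,1]])

```text
time_s: 11.52
eef_pos: [469.5, -37.0, 126.8]
ee_rot: [-0.0, 0.995, -0.103, -0.001]
force: [0.1, -0.1, -0.5]
grip_width: 1.001
```

```bash
python3 - <<'E'
from h import *
pose()
p,P,*_=snap('wrist')
print('near',fit(P,(470.3,-37.4),-11.8,120,60,30,40,8))
E
```

```text
t 11.52 tcp [469.5 -37.  126.8] yaw -11.8 tilt [-0.001  0.001] grip 85.1 F [ 0.1 -0.1 -0.5]
near (10558, np.float64(-12.0), array([469.8, -38.1]), array([117.3,  58.6]))
```

Call:
play_rows(deltas=[[0.01,-0.02,-0.9,0,0,0,1],[0,0,-0.9,0,0,0,1],[0,0,-0.9,0,0,0,1],[0,0,-0.37,0,0,0,1],[0,0,0,0,0,0,1],[0,0,0,0,0,0,-1],[0,0,0,0,0,0,-1],[0,0,0,0,0,0,-1]])

```text
time_s: 12.23
eef_pos: [471.2, -38.2, 6.2]
ee_rot: [0.0, 0.995, -0.103, 0.001]
force: [-0.1, -0.8, -0.9]
grip_width: 0.697
```

Call:
play_rows(deltas=[[0,0,0,0,0,0,-1],[0,0,0,0,0,0,-1],[0,0,0,0,0,0,-1]])

```text
time_s: 12.48
eef_pos: [471.2, -38.3, 6.2]
ee_rot: [0.0, 0.995, -0.103, 0.001]
force: [0.1, 3.8, 7.2]
grip_width: 0.696
```

Call:
play_rows(deltas=[[0,0,0.5,0,0,0,-1],[0,0,0.8,0,0,0,-1],[0,0,0.8,0,0,0,-1],[0,0,0.4,0,0,0,-1],[0,0,0,0,0,0,-1],[0,0,0,0,0,0,-1]])

```text
time_s: 12.98
eef_pos: [470.3, -38.3, 105.3]
ee_rot: [0.0, 0.995, -0.103, 0.001]
force: [-0.2, -0.4, -2.1]
grip_width: 0.693
```

```bash
python3 - <<'E'
from h import *
pose()
E
```

```text
t 12.98 tcp [470.3 -38.3 105.3] yaw -11.8 tilt [ 0.002 -0.001] grip 58.9 F [-0.2 -0.4 -2.1]
```

Call:
play_rows(deltas=[[0.082,0.4,0,0,0,0.24,-1],[0.155,0.75,0,0,0,0.24,-1],[0.185,0.9,0,0,0,0.24,-1],[0.185,0.9,0,0,0,0.24,-1],[0.185,0.9,0,0,0,0.24,-1],[0.124,0.6,0,0,0,0.24,-1],[0.074,0.36,0,0,0,0.24,-1]])

```text
time_s: 13.57
eef_pos: [509.0, 156.7, 103.0]
ee_rot: [-0.0, 1.0, -0.014, -0.001]
force: [0.3, 0.1, -1.9]
grip_width: 0.695
```

Call:
play_rows(deltas=[[0,0,-0.4,0,0,0,-1],[0,0,-0.5,0,0,0,-1],[0,0,0,0,0,0,-1],[0,0,0,0,0,0,-1],[0,0,0,0,0,0,-1]])

```text
time_s: 13.98
eef_pos: [509.9, 153.9, 68.9]
ee_rot: [0.0, 1.0, -0.015, -0.0]
force: [-0.4, -1.0, -1.3]
grip_width: 0.696
```

```bash
python3 - <<'E'
from h import *
pose()
for n in('scene','side','wrist'):
    p,P,*_=snap(n)
    print(n,fit(P,(509,154),-1.7,120,60,80,110,10),'rims',fit(P,(510,199),-1.6,120,240,38,46,6))
E
```

```text
t 13.98 tcp [509.9 153.9  68.9] yaw -1.8 tilt [-0. -0.] grip 59.1 F [-0.4 -1.  -1.3]
scene (963, np.float64(1.1), array([511.9, 155.5]), array([117.2,  68. ])) rims (434, np.float64(-0.6), array([513.4, 198.6]), array([115.4, 240.1]))
side (1396, np.float64(-0.9), array([508.3, 157.2]), array([118. ,  64.7])) rims (817, np.float64(-1.8), array([510.1, 243.8]), array([117.1, 149.8]))
wrist (30863, np.float64(-2.5), array([521.8, 153.6]), array([93.4, 68.2])) rims (4905, np.float64(2.8), array([516.8, 198.5]), array([108.9, 244.5]))
```

Call:
play_rows(deltas=[[-0.02,0,-0.4,0,0,0,-1],[0,0,-0.4,0,0,0,-1],[0,0,-0.3,0,0,0,-1],[0,0,0,0,0,0,-1],[0,0,0,0,0,0,-1]])

```text
time_s: 14.55
eef_pos: [509.1, 154.0, 25.1]
ee_rot: [-0.0, 1.0, -0.015, 0.0]
force: [-0.0, -0.8, -1.0]
grip_width: 0.694
```

```bash
python3 - <<'E'
from h import *
pose()
p,*_=snap('side'); save(p[40:340,120:470],'s1.png',2)
E
```

```text
t 14.55 tcp [509.1 154.   25.1] yaw -1.8 tilt [0. 0.] grip 59.0 F [-0.  -0.8 -1. ]
```

View pics/s1.png

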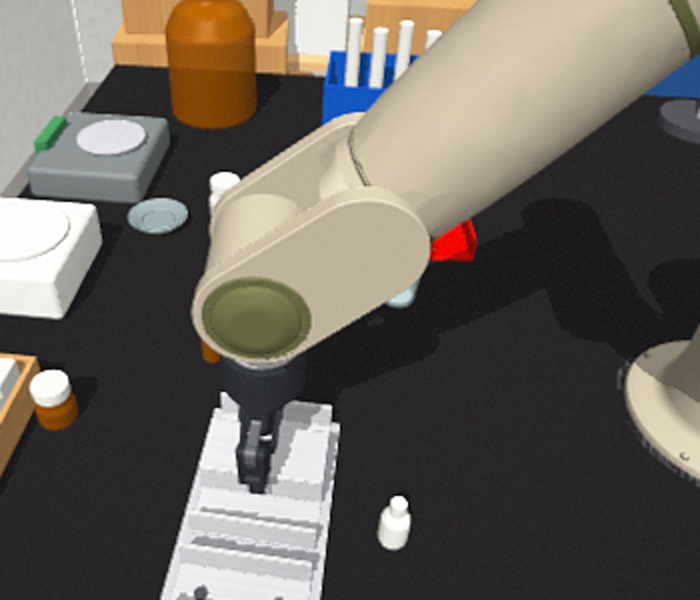

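The side view shows the vial upright at (395,525) and the cover entering the gap at (265,450) with no contact force. Setting it down.

Call:
play_rows(deltas=[[0,0,-0.12,0,0,0,-1],[0,0,-0.05,0,0,0,-1],[0,0,0,0,0,0,-1],[0,0,0,0,0,0,0.5],[0,0,0,0,0,0,0.7],[0,0,0,0,0,0,0.7]])

```text
time_s: 15.1
eef_pos: [509.1, 154.1, 18.1]
ee_rot: [-0.0, 1.0, -0.015, 0.0]
force: [0.3, -0.6, -0.1]
grip_width: 0.85
```

Call:
play_rows(deltas=[[0,0,0.5,0,0,0,0.7],[0,0,0.8,0,0,0,0.7],[0,0,0.8,0,0,0,1],[0,0,0.7,0,0,0,1],[0,0,0,0,0,0,1],[0,0,0,0,0,0,1]])

```text
time_s: 15.6
eef_pos: [509.6, 154.2, 131.2]
ee_rot: [-0.0, 1.0, -0.015, 0.002]
force: [-0.4, 0.0, -0.4]
grip_width: 0.998
```

```bash
python3 - <<'E'
from h import *
pose()
for n in('scene','side','wrist'):
    p,P,*_=snap(n)
    print(n,'cover',fit(P,(509,154),-1.7,120,60,44,50,5),'L',fit(P,(512.5,288.6),-1.7,120,60,38,46,5),'far',fit(P,(488.4,-277.4),16.9,120,60,30,40,5))
    q=P[np.isfinite(P[...,0])]; k=(abs(q[:,0]-509)<50)&(abs(q[:,1]-154)<22)&(q[:,2]<60); q=q[k]; A=np.c_[q[:,0]-509,q[:,1]-154,np.ones(len(q))]; print('  web plane slopes,z',np.round(np.linalg.lstsq(A,q[:,2],rcond=None)[0],3))
E
```

```text
t 15.6 tcp [509.6 154.2 131.2] yaw -1.7 tilt [0.003 0.   ] grip 84.8 F [-0.4  0.  -0.4]
scene cover (922, np.float64(-1.7), array([513.1, 154.4]), array([111.8,  58.7])) L (231, np.float64(-1.5), array([514.2, 288.3]), array([117.3,  59.9])) far (710, np.float64(17.3), array([ 490.1, -277.5]), array([117.8,  59.7]))
  web plane slopes,z [-2.0000e-03 -3.0000e-03  4.4884e+01]
side cover (1484, np.float64(-0.1), array([507.4, 154.5]), array([117.4,  59.4])) L (444, np.float64(-1.3), array([511.8, 288.3]), array([117.2,  60.9])) far (57, np.float64(27.5), array([ 447.3, -263.5]), array([54.2, 17.6]))
  web plane slopes,z [ 2.0000e-03 -1.0000e-03  4.6011e+01]Traceback (most recent call last):
  File "<stdin>", line 5, in <module>
  File "h.py", line 24, in fit
    d=q[:,:2]@M; lo=np.percentile(d,1,0);hi=np.percentile(d,99,0)
                    ~~~~~~~~~~~~~^^^^^^^
    return _quantile_unchecked(
        a, q, axis, out, overwrite_input, method, keepdims, weights)
    return _ureduce(a,
                    func=_quantile_ureduce_func,
    ...<5 lines>...
                    overwrite_input=overwrite_input,
                    method=method)
    r = func(a, **kwargs)
    result = _quantile(arr,
                       quantiles=q,
    ...<2 lines>...
                       out=out,
                       weights=wgt)
    slices_having_nans = np.isnan(arr[-1, ...])
                                  ~~~^^^^^^^^^
IndexError: index -1 is out of bounds for axis 0 with size 0
```

Cover 1 is seated flat with its web at z≈46. Now the far cover.

Call:
play_rows(deltas=[[-0.044,-0.9,0,0,0,0.26,1],[-0.044,-0.9,0,0,0,0.26,1],[-0.044,-0.9,0,0,0,0.26,1],[-0.044,-0.9,0,0,0,0.26,1],[-0.044,-0.9,0,0,0,0.26,1],[-0.044,-0.9,0,0,0,0.26,1],[-0.044,-0.9,0,0,0,0.26,1],[-0.044,-0.9,0,0,0,0.26,1]])

```text
time_s: 16.42
eef_pos: [494.0, -135.5, 128.8]
ee_rot: [-0.001, 0.996, 0.094, -0.001]
force: [1.5, 0.1, -0.2]
grip_width: 0.996
```

Call:
play_rows(deltas=[[-0.044,-0.9,0,0,0,0.26,1],[-0.044,-0.9,0,0,0,0.26,1],[-0.044,-0.9,0,0,0,0.26,1],[-0.044,-0.88,0,0,0,0.26,1],[0,0,0,0,0,0,1],[0,0,0,0,0,0,1],[0,0,0,0,0,0,1]])

```text
time_s: 17.0
eef_pos: [487.5, -276.4, 128.8]
ee_rot: [-0.001, 0.989, 0.147, -0.001]
force: [-0.6, 0.2, 0.3]
grip_width: 0.999
```

```bash
python3 - <<'E'
from h import *
pose()
p,P,*_=snap('wrist')
print('far',fit(P,(488.4,-277.4),16.9,120,60,30,40,8))
E
```

```text
t 17.0 tcp [ 487.5 -276.4  128.8] yaw 16.9 tilt [-0.002  0.002] grip 84.9 F [-0.6  0.2  0.3]
far (10360, np.float64(16.7), array([ 487.7, -278.5]), array([117.1,  58.6]))
```

Call:
play_rows(deltas=[[0,-0.04,-0.9,0,0,0,1],[0,0,-0.9,0,0,0,1],[0,0,-0.9,0,0,0,1],[0,0,-0.42,0,0,0,1],[0,0,0,0,0,0,1],[0,0,0,0,0,0,-1],[0,0,0,0,0,0,-1],[0,0,0,0,0,0,-1]])

```text
time_s: 17.72
eef_pos: [488.9, -279.1, 7.1]
ee_rot: [0.001, 0.989, 0.148, 0.001]
force: [0.6, -0.4, -1.1]
grip_width: 0.692
```

Call:
play_rows(deltas=[[0,0,0,0,0,0,-1],[0,0,0,0,0,0,-1],[0,0,0,0,0,0,-1]])

```text
time_s: 17.97
eef_pos: [488.9, -279.1, 7.1]
ee_rot: [0.001, 0.989, 0.148, 0.001]
force: [0.4, 1.9, 7.9]
grip_width: 0.695
```

Call:
play_rows(deltas=[[0,0,0.5,0,0,0,-1],[0,0,0.8,0,0,0,-1],[0,0,0.8,0,0,0,-1],[0,0,0.6,0,0,0,-1],[0,0,0,0,0,0,-1],[0,0,0,0,0,0,-1]])

```text
time_s: 18.47
eef_pos: [488.3, -279.0, 114.6]
ee_rot: [0.001, 0.989, 0.148, 0.001]
force: [-0.9, 0.5, -2.0]
grip_width: 0.697
```

```bash
python3 - <<'E'
from h import *
pose()
E
```

```text
t 18.47 tcp [ 488.3 -279.   114.6] yaw 17.0 tilt [ 0.002 -0.002] grip 59.2 F [-0.9  0.5 -2. ]
```

Call:
play_rows(deltas=[[0.0367,0.4,0,0,0,-0.195,-1],[0.0367,0.75,0,0,0,-0.195,-1],[0.0367,0.9,0,0,0,-0.195,-1],[0.0367,0.9,0,0,0,-0.195,-1],[0.0367,0.9,0,0,0,-0.195,-1],[0.0367,0.9,0,0,0,-0.195,-1],[0.0367,0.9,0,0,0,-0.195,-1],[0.0367,0.9,0,0,0,-0.195,-1]])

```text
time_s: 19.13
eef_pos: [498.6, -14.8, 112.0]
ee_rot: [-0.0, 0.998, 0.066, -0.001]
force: [0.2, -0.0, -0.8]
grip_width: 0.691
```

Call:
play_rows(deltas=[[0.0367,0.9,0,0,0,-0.195,-1],[0.0367,0.9,0,0,0,-0.195,-1],[0.0367,0.9,0,0,0,-0.195,-1],[0.0367,0.9,0,0,0,-0.195,-1],[0.0367,0.9,0,0,0,-0.195,-1],[0.0367,0.9,0,0,0,-0.195,-1],[0.0367,0.7,0,0,0,-0.195,-1],[0.0367,0.42,0,0,0,-0.195,-1]])

```text
time_s: 19.8
eef_pos: [510.1, 246.8, 111.6]
ee_rot: [0.0, 1.0, -0.015, -0.001]
force: [-0.6, 0.8, -1.6]
grip_width: 0.696
```

Call:
play_rows(deltas=[[0,0,-0.4,0,0,0,-1],[0,0,-0.7,0,0,0,-1],[0,0,0,0,0,0,-1],[0,0,0,0,0,0,-1],[0,0,0,0,0,0,-1]])

```text
time_s: 20.22
eef_pos: [511.6, 244.0, 69.7]
ee_rot: [-0.0, 1.0, -0.015, 0.0]
force: [0.9, 0.3, 0.2]
grip_width: 0.696
```

```bash
python3 - <<'E'
from h import *
pose()
for n in('scene','side'):
    p,P,*_=snap(n)
    print(n,fit(P,(511,244),-1.7,120,60,84,110,10),'cov1',fit(P,(509,154.2),-1.7,120,60,44,50,5))
E
```

```text
t 20.22 tcp [511.6 244.   69.7] yaw -1.8 tilt [0. 0.] grip 59.1 F [0.9 0.3 0.2]
scene (1035, np.float64(1.7), array([516. , 244.8]), array([112.9,  67.2])) cov1 (837, np.float64(-0.5), array([511.4, 154. ]), array([114.8,  58.8]))
side (1702, np.float64(-2.1), array([510.4, 244.5]), array([117.9,  60.5])) cov1 (601, np.float64(-2.1), array([506.6, 151.2]), array([117.7,  53.7]))
```

Call:
play_rows(deltas=[[0,0,-0.4,0,0,0,-1],[0,0,-0.4,0,0,0,-1],[0,0,-0.3,0,0,0,-1],[0,0,0,0,0,0,-1],[0,0,0,0,0,0,-1]])

```text
time_s: 20.73
eef_pos: [511.5, 244.0, 25.4]
ee_rot: [0.0, 1.0, -0.015, -0.0]
force: [-0.4, 0.9, -0.7]
grip_width: 0.692
```

```bash
python3 - <<'E'
from h import *
pose()
E
```

```text
t 20.73 tcp [511.5 244.   25.4] yaw -1.8 tilt [-0. -0.] grip 58.8 F [-0.4  0.9 -0.7]
```

Call:
play_rows(deltas=[[0,0,-0.11,0,0,0,-1],[0,0,-0.05,0,0,0,-1],[0,0,0,0,0,0,-1],[0,0,0,0,0,0,0.5],[0,0,0,0,0,0,0.7],[0,0,0,0,0,0,0.7]])

```text
time_s: 21.23
eef_pos: [511.5, 244.1, 18.9]
ee_rot: [-0.0, 1.0, -0.015, 0.0]
force: [0.4, -0.2, -0.5]
grip_width: 0.852
```

Call:
play_rows(deltas=[[0,0,0.5,0,0,0,0.7],[0,0,0.8,0,0,0,0.7],[0,0,0.9,0,0,0,0.7],[0,0,0.9,0,0,0,0.7],[0,0,0.9,0,0,0,0.7],[0,0,0.9,0,0,0,0.7]])

```text
time_s: 21.73
eef_pos: [511.0, 244.0, 216.7]
ee_rot: [-0.0, 1.0, -0.015, 0.0]
force: [0.7, -0.0, -0.4]
grip_width: 0.85
```

Call:
play_rows(deltas=[[0,-0.9,0,0,0,0,0.7],[0,-0.9,0,0,0,0,0.7],[0,-0.9,0,0,0,0,0.7],[0,-0.9,0,0,0,0,0.7],[0,-0.9,0,0,0,0,0.7],[0,-0.9,0,0,0,0,0.7],[0,-0.9,0,0,0,0,0.7],[0,0,0,0,0,0,0.7]])

```text
time_s: 22.4
eef_pos: [511.4, -13.0, 214.8]
ee_rot: [0.001, 1.0, -0.018, 0.0]
force: [0.1, 0.5, -0.1]
grip_width: 0.848
```

```bash
python3 - <<'E'
from h import *
pose()
for n in('scene','side'):
    p,P,*_=snap(n)
    for nm,c in(('cov1',(509,154.2)),('cov2',(511,244))):
        print(n,nm,fit(P,c,-1.7,120,60,44,50,4))
        q=P[np.isfinite(P[...,0])]; k=(abs(q[:,0]-c[0])<50)&(abs(q[:,1]-c[1])<22)&(q[:,2]<60); q=q[k]; A=np.c_[q[:,:2]-c,np.ones(len(q))]; print('  plane',np.round(np.linalg.lstsq(A,q[:,2],rcond=None)[0],3))
    print('all',fit(P,(510.3,198.6),-1.7,120,240,38,50,5))
    if n=='side': save(p[200:384,150:420],'end2.png',2.5)
    else: save(p,'end1.png')
E
```

```text
t 22.4 tcp [511.4 -13.  214.8] yaw -2.0 tilt [ 0.    -0.002] grip 72.1 F [ 0.1  0.5 -0.1]
scene cov1 (1046, np.float64(-2.1), array([510.2, 154.6]), array([117.5,  58.7]))
  plane [-7.0000e-03  9.0000e-03  4.4933e+01]
scene cov2 (1202, np.float64(-1.5), array([513. , 244.4]), array([117.2,  58.5]))
  plane [ 1.0000e-03 -2.0000e-03  4.4977e+01]
all (3201, np.float64(-2.1), array([511.5, 198.8]), array([118.1, 237. ]))
side cov1 (1501, np.float64(-0.7), array([507.2, 154.5]), array([117.2,  59.3]))
  plane [1.0000e-03 4.0000e-03 4.5996e+01]
side cov2 (2018, np.float64(-1.1), array([510.1, 244.4]), array([117.4,  59.3]))
  plane [-1.000e-03  2.000e-03  4.589e+01]
all (4205, np.float64(-2.3), array([508.6, 199.3]), array([117.3, 237.6]))
```

View pics/end1.png

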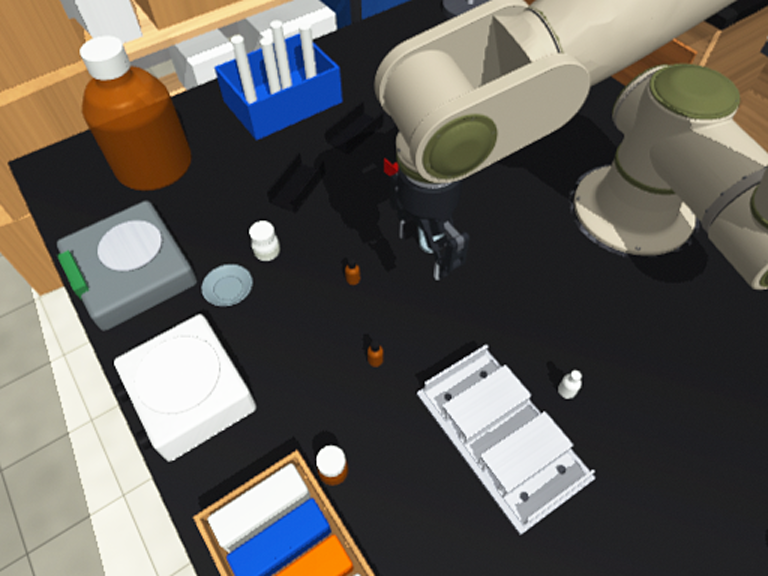

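View pics/end2.png

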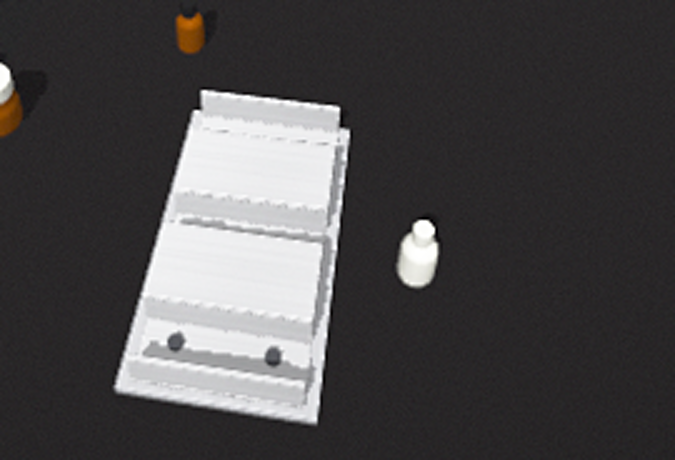

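The final pictures show both covers flat over the gaps ((487,398) and (525,445) in the scene view) with ends lined up. The vial stands at (570,385), and the bystanders are unmoved. Handing in.

```bash
python3 -c "
from h import *
pose(); print(order.finish_job())"
```

```text
t 22.5 tcp [511.3  -8.8 214.8] yaw -1.9 tilt [0. 0.] grip 72.5 F [-0.4  0.3 -0.3]
the job is handed in; nothing more can be done
None
```

The baffle is back together and handed in at 22.5 s of the 72 s allowed; the hand-in gave no verdict. I moved the vial first, then the loose trough, then the two covers.

- **Vial:** it stands upright on the bench at about (378, 203) mm, clear of the plate.
- **Trough:** it sits on the plate about 1 mm off the middle across the plate, with its yaw within about 1° of the fixed troughs.
- **Covers:** both webs are flat at 45–46 mm above the bench (46 expected), so the flanges are resting on the trough floors. Their ends line up with the fixed troughs to within about 1 mm.
- **Everything else:** the bystanders I could see in the last pictures are where they were. The gripper partly hid the beaker and the red channel in that view. The wrist force stayed under about 9 N in every reading.

One disagreement: the scene and side cameras differ by about 3 mm in x throughout. This matches their calibration error, and I worked from displacements between objects so that it cancels. The gripper was well clear of everything at the end.

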